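Reset the tripped breaker under the transporter's push-latch service flap

TASK

The breaker of the two-wheeled transporter on the service stand has tripped. Press the grey service flap with the orange mark so that it pops open, press the popped-out red breaker button inside fully in, then push the flap shut from its outside and press it until it latches and stays closed by itself. Nothing is to be gripped: do not pinch the flap or pry at its inside, and leave the spray bottle, paper cup, screwdriver and hub spacer where they are.

Things in the scene. Friction and masses are not known exactly. Their poses are not given: they have to be found in the camera images.
- power_base: the transporter's black power base, wheels off, fixed on a stand: shell 290 (x) x 360 (y) mm, flat deck 150 mm above the bench, hubs sticking out 36 mm more at both y ends. Origin on the bench under its centre, z up, x and y along its sides. On the deck: the flap near the middle, and a column clamp (55 x 85 mm, rising 38 mm above the deck) centred at x +105 mm
- bay (a point): centre of the bay's opening, level with the deck; axes as the power base. The opening is 72 mm (x) by 125 mm (y), with a grey rim 4.5 mm high around it; its panel lies 14 mm below the deck, with a charge inlet in the +y half and the red breaker in the -y half. The flap covers it, hinged along the -x side
- flap (a joint): flap angle, rad: 0 latched shut, 1.05 open, -0.1 pressed to the stop. A spring opens it (0.2 N m shut, 0.12 open). Push-push latch: pressed from shut to -0.06 or beyond and let go, it swings fully open in about 0.5 s unless a finger blocks it; pushed from open to -0.06 or beyond (firm stop at about -0.065) and let go, it returns to 0 and stays latched. Pressed less far, it does not change over
- flap_hinge (a point): middle of the hinge axis, 7.5 mm above the deck, at the power base's x -34, y 0 mm. Its axes turn with the flap: y along the hinge, x from the hinge across the flap to its free edge, z out of its outer face. The flap is a grey plate, 120 mm along y, reaching 64 mm from the hinge, 5 mm thick; shut, it is level and its outer face 10 mm above the deck
- flap_edge (a point): middle of the flap's free edge, 64 mm from the hinge; moves with the flap. Fully open it stands 32 mm from the hinge line on the power base's +x side and 55 mm above the hinge. Just inside the edge a latch striker 20 mm wide (y) hangs 25 mm from the flap's inner face
- flap_press (a point): centre of the round orange press mark, 18 mm wide, on the flap's outer face 46 mm from the hinge (3 mm above the hinge plane); moves with the flap. Pressed here from shut, the latch trips after about 3 mm, against about 5 N, and stops hard at about 4.6 mm
- breaker (a joint): how far the red breaker button is pressed in, m: 0 popped out, 0.006 fully in. About 4 N of friction; it stays where it is left.
- breaker_top (a point): centre of the top of the red breaker button, 17 mm in diameter, at the power base's x +16, y -36 mm (50 mm from the hinge line). Popped out its top is 2 to 3 mm below the deck, fully in 8 mm below; pressed straight down. It can only be reached with the flap open.
- spray_mid (a point): white spray bottle with green trigger, standing on the bench, 76 mm in diameter, 205 mm high; the point is on its axis 80 mm above its base
- cup_mid (a point): white paper cup standing on the bench, 76 mm in diameter at the rim, 95 mm high; the point is half-way up its axis
- screwdriver_grip (a point): screwdriver with orange handle, 200 mm long, lying on the bench; the point is in its handle, 13 mm above the bench
- spacer_mid (a point): aluminium ring (hub spacer) 52 mm across, 22 mm high, lying on the deck; the point is its centre
- flap_lining (a point): centre of the dark inner lining of the flap (57 x 108 mm, 2 mm thick, on its inner face, 3 to 60 mm from the hinge), which is not to be pushed or gripped; moves with the flap

How it is judged:
By the outcome, as a careful person would: the job done as asked, in the order asked, and still so for the second after the job is handed in, with the robot touching nothing.
It also fails if it takes over 48 s, if anything falls off the work surface, if the arm or the gripper's body presses on something with over 40 N, if the wrist force passes 120 N, or if a joint passes its speed limit or range.

ROBOT

A 6-joint arm with a two-finger parallel gripper is mounted at the origin on the work surface. World frame = base frame: x ahead of the robot, y to its left, z up, the work surface at z = 0. Lengths are in m, angles in degrees, forces in N, time in s.
With the tool pointing down it reaches from about 0.3 to 1 m from the base axis. Payload 5.1 kg.
Tool frame: the origin (TCP) lies midway between the tips of the shut fingers; the grasp point (between the pads) lies 19 mm behind it; z points along the fingers, y is the line along which they close (so a half turn about z gives the same grasp; the last joint's range is limited). The gripper opens to 95 mm and grips with 3 to 60 N. Pads are 20 mm wide; open, the fingers measure 119 mm over their backs; the gripper's body (75 mm by 180 mm) begins 59 mm behind the grasp point.
Start: joints at [61.845, 7.093, 94.555, -0, 78.352, -4.733], TCP at [0.258, 0.596, 0.215] pointing down, gripper open.
Joint ranges: [-149.61, 149.61], [-58.7, 133.49], [1.44, 155.28], [-77.14, 257.14], [18.33, 153.61], [-166.67, 166.67]. Speed limits (degrees/s): [147.25, 147.25, 180, 180, 180, 180].

INTERFACE

Orientations are given as a 3x3 rotation matrix whose columns are the frame's x, y, z axes.
In Python, from plant import robot gives the robot as it stands. The module is installed in compiled form; this text tells all that it offers.
- The arm moves only by the tool jog_arm, never from a script. Its argument "plan" is a list of rows, each an object of numbers: "x", "y", "z": the shift along the tool's x, y, z in units of 25 mm (1.0 is 25 mm); "twist": the turn about the tool's z in units of 6 degrees (1.0 is 6 degrees); "claw": the opening, from 0 (shut) to 1 (fully open). A call has 1 to 12 rows; each row shifts and turns the commanded pose from where the row before left it, along the tool's axes as they then stand; what a row does not reach is not made up. A row lasts 1/10 s, in which the tool goes at most 50 mm and 8.59 degrees, less where a joint would pass 70% of its speed; a pose out of reach is approached as far as the arm can. A call is refused whole if a number of a shift passes 1 or a number of a turn 1, either way. A call with a gripper value outside its range is refused whole. The fingers move at their own pace and stop on an object; the grip force is fixed at half the most. Time passes only in rows, so rows that do not move let the fingers close. It gives the time, the measured TCP pose, the force, the opening and the grip force at its end, in the units of the state.
- robot.get_state(): the state, without advancing time (a new reading comes with each control period).
- robot.snapshot(name): name is "side" or "top" or "wrist"; returns a dict with "pixels" (384x512x3 uint8, blue, green, red), "intrinsics" (3x3 intrinsics, pixels), "D" ([k1, k2, p1, p2, k3] as OpenCV has them; the pictures are not rectified), "rvec" (rotation vector, rad) and "tvec" (3), from world to camera coordinates, as OpenCV has them; the wrist camera has in their place "T_tool_cam" (4x4, takes a point from camera to tool coordinates, whose origin is the TCP and whose axes are the flange's). Camera axes: x right, y down, z forward; pixel columns grow to the right and rows downward; lengths in m; the calibration is good to about 2 mm. A picture is of the moment at which its call begins: read the wrist's pose just before it. There is no depth.
- robot.finish_job(): hands the job in; it is judged then, once.
The state is a dict: "time": time; "joints": joint angles; "joint_velocities": joint speeds; "effort": joint torques, N m; "tcp_pos": TCP position; "eef_rot": TCP orientation; "wrist_force": force on the tool from outside, world axes, zero at the start; "torque": the same for the moment, N m; "opening": opening from 0.0 (shut) to 1.0 (fully open); "grip_force": force on a finger pad.
Only numpy, scipy, OpenCV 4.12 (cv2) and the standard library are available. Lean on these libraries where they do the work, as an engineer would, in place of code of your own. Each camera call takes 0.05 s, during which the arm holds its last target. There are 200 camera calls.

## Working session

There is one attempt and no reset: what is moved stays moved. The work goes in short steps, Python scripts to look and compute and a tool call to move; the robot and the scene stay as the last step left them, time stands still between calls to the robot, and variables do not carry over. Pictures are saved under pics/ and viewed, at most 10 in all, crops included, and the job is handed in when it is done.

Besides the shell and the picture viewer there is one more tool, called after "Request:" by a JSON object that holds its "op" and its "data". jog_arm: Moves the arm, as the interface text tells. Its arguments: {"type":"object","properties":{"plan":{"type":"array"}},"required":["plan"]}

```bash
mkdir -p pics; cat > h.py <<'E'
import cv2,numpy as np
from plant import robot
def snap(n,f):
    s=robot.get_state(); d=robot.snapshot(n)
    cv2.imwrite('pics/'+f+'.png',d['pixels'])
    if n=='wrist':
        T=np.eye(4);T[:3,:3]=s['eef_rot'];T[:3,3]=s['tcp_pos'];T=T@np.array(d['T_tool_cam'])
        R=T[:3,:3];c=T[:3,3]
    else:
        Rw=cv2.Rodrigues(np.array(d['rvec']))[0];R=Rw.T;c=-R@np.array(d['tvec']).ravel()
    np.savez('pics/'+f+'.npz',R=R,c=c,K=d['intrinsics'],D=d['D'])
    return d['pixels']
def ray(f,px):
    z=np.load('pics/'+f+'.npz')
    p=cv2.undistortPoints(np.array(px,float).reshape(-1,1,2),z['K'],np.array(z['D'],float).ravel())[:,0]
    return z['c'],np.c_[p,np.ones(len(p))]@z['R'].T
def plane(f,px,h):
    c,d=ray(f,px); return c+d*((h-c[2])/d[:,2])[:,None]
def proj(f,P):
    z=np.load('pics/'+f+'.npz');R=z['R'].T
    return cv2.projectPoints(np.array(P,float).reshape(-1,1,3),cv2.Rodrigues(R)[0],-R@z['c'],z['K'],np.array(z['D'],float).ravel())[0][:,0]
def tri(f1,p1,f2,p2):
    c1,d1=ray(f1,[p1]);c2,d2=ray(f2,[p2]);d1=d1[0];d2=d2[0]
    t=np.linalg.lstsq(np.c_[d1,-d2],c2-c1,rcond=None)[0]
    a=c1+t[0]*d1;b=c2+t[1]*d2
    return (a+b)/2,np.linalg.norm(a-b)
E
python3 - <<'E'
from h import *
a=snap('top','top0');b=snap('side','side0')
s=robot.get_state();print(s['time'],s['tcp_pos'],s['eef_rot'],s['wrist_force'])
E
```

```text
0.1 [0.25813656 0.59593771 0.21351982] [[-9.17593062e-01  3.97520074e-01 -8.74249479e-04]
 [ 3.97521007e-01  9.17591600e-01 -1.64471547e-03]
 [ 1.48396562e-04 -1.85671204e-03 -9.99998265e-01]] [-0.66630412 -0.05410599 -0.3079178 ]
```

View pics/top0.png

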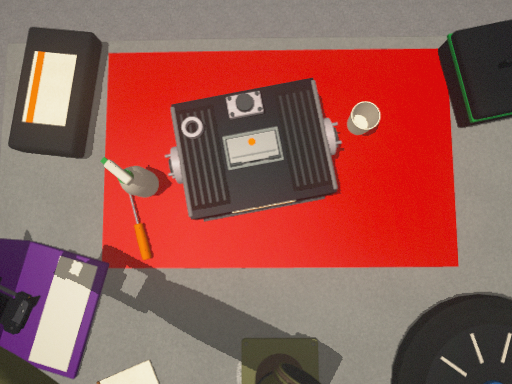

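View pics/side0.png

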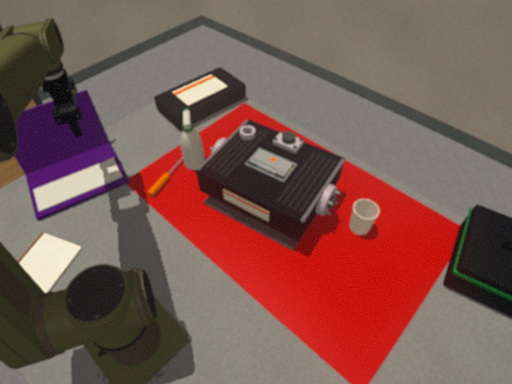

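The top view shows the base centred near (253,147), with the orange mark at (251,141), the clamp at (244,103), the spacer at (191,127), and the bottle, cup and screwdriver on the bench. The side view shows the mark at about (274,159).

```bash
python3 - <<'E'
from h import *
def orange(f,box):
    im=cv2.imread('pics/'+f+'.png');x0,y0,x1,y1=box
    h=cv2.cvtColor(im,cv2.COLOR_BGR2HSV)[y0:y1,x0:x1]
    m=cv2.inRange(h,(8,130,130),(25,255,255));M=cv2.moments(m,True)
    return M['m10']/M['m00']+x0,M['m01']/M['m00']+y0,M['m00']
t=orange('top0',(225,120,285,170));s=orange('side0',(255,145,295,175));print(t,s)
P,e=tri('top0',t[:2],'side0',s[:2]);print('mark',P,e)
im=cv2.imread('pics/top0.png')
# pale flap/rim outline
h=cv2.cvtColor(im,cv2.COLOR_BGR2HSV);m=np.zeros(im.shape[:2],np.uint8)
m[120:172,215:290]=cv2.inRange(h,(0,0,110),(180,90,255))[120:172,215:290]
c=max(cv2.findContours(m,0,2)[0],key=cv2.contourArea);r=cv2.minAreaRect(c);b=cv2.boxPoints(r)
Q=plane('top0',b,.157);print(r,Q)
for i in range(4):
    d=Q[(i+1)%4]-Q[i];print(np.linalg.norm(d),np.degrees(np.arctan2(d[1],d[0])))
C=plane('top0',[(171,106),(314,79),(338,188),(190,218)],.15);print(C,C.mean(0))
for i in range(4):
    d=C[(i+1)%4]-C[i];print(np.linalg.norm(d),np.degrees(np.arctan2(d[1],d[0])))
E
```

```text
(251.075, 141.2, 40.0) (273.0, 158.875, 16.0)
mark [0.60637746 0.06930503 0.16044313] 0.0005424688269386033
((252.41468811035156, 147.8019561767578), (34.19473648071289, 56.83530044555664), 79.2156982421875) [[ 0.61981973  0.14225877  0.157     ]
 [ 0.64474674  0.00579777  0.157     ]
 [ 0.56162477 -0.00870675  0.157     ]
 [ 0.53688942  0.12651529  0.157     ]]
0.13871898989198914 -79.64804634121847
0.0843779825362943 -170.10173035879055
0.13746575971846478 100.36616227756302
0.08441145501274555 10.74911264945082
[[ 0.69978996  0.26873405  0.15      ]
 [ 0.76413549 -0.08740909  0.15      ]
 [ 0.49146979 -0.13947284  0.15      ]
 [ 0.42156287  0.21826465  0.15      ]] [0.59423953 0.06502919 0.15      ]
0.36190922183888524 -79.75866925482431
0.2775918146919548 -169.18986609110414
0.3645038937023172 101.05706049971604
0.2827675336970122 10.281453255983898
```

Request:
{"op": "jog_arm", "data": {"plan": [{"z": -1, "twist": -0.94, "claw": 0}, {"z": -1, "twist": -0.94, "claw": 0}, {"z": -1, "twist": -0.94, "claw": 0}, {"z": -1, "twist": -0.94, "claw": 0}, {"z": -1, "twist": -0.94, "claw": 0}, {"z": 0, "twist": -0.94, "claw": 0}, {"claw": 0}]}}

```text
invalid input at $.plan[0]: expected keys x, y, z, twist, claw
```

```bash
cat > go.py <<'E'
import sys
from h import *
# offset in tool units to world target (x y z) in m, plus yaw of tool x
s=robot.get_state();R=np.array(s['eef_rot']);p=np.array(s['tcp_pos'])
print('t',round(s['time'],2),'tcp',p.round(4),'yaw',np.degrees(np.arctan2(R[1,0],R[0,0])).round(2),'F',np.round(s['wrist_force'],1),'j6',np.round(s['joints'][5],1))
if len(sys.argv)>3: print('units',(R.T@(np.array(sys.argv[1:4],float)-p)/.025).round(3))
E
python3 go.py .606 .069 .33
```

```text
t 0.1 tcp [0.2581 0.5959 0.2135] yaw 156.58 F [-0.7 -0.1 -0.3] j6 -4.7
units [-21.146 -13.818  -4.637]
```

Request:
{"op": "jog_arm", "data": {"plan": [{"x": 0, "y": 0, "z": -1, "twist": -0.94, "claw": 0}, {"x": 0, "y": 0, "z": -1, "twist": -0.94, "claw": 0}, {"x": 0, "y": 0, "z": -1, "twist": -0.94, "claw": 0}, {"x": 0, "y": 0, "z": -1, "twist": -0.94, "claw": 0}, {"x": 0, "y": 0, "z": -1, "twist": -0.94, "claw": 0}, {"x": 0, "y": 0, "z": 0, "twist": -0.94, "claw": 0}, {"x": 0, "y": 0, "z": 0, "twist": 0, "claw": 0}]}}

```text
time: 0.8
tcp_pos: [0.2585, 0.5966, 0.3404]
eef_rot: [[-0.984, -0.181, 0.001], [-0.181, 0.984, 0.001], [-0.001, 0.001, -1.0]]
wrist_force: [0.3, 0.4, -0.1]
opening: 0.469
grip_force: 0.0
```

```bash
python3 go.py .606 .069 .33
```

```text
t 0.8 tcp [0.2585 0.5966 0.3404] yaw -169.59 F [ 0.3  0.4 -0.1] j6 -38.6
units [ -9.859 -23.268   0.402]
```

Request:
{"op": "jog_arm", "data": {"plan": [{"x": -0.41, "y": -0.97, "z": 0, "twist": 0, "claw": 0}, {"x": -0.41, "y": -0.97, "z": 0, "twist": 0, "claw": 0}, {"x": -0.41, "y": -0.97, "z": 0, "twist": 0, "claw": 0}, {"x": -0.41, "y": -0.97, "z": 0, "twist": 0, "claw": 0}, {"x": -0.41, "y": -0.97, "z": 0, "twist": 0, "claw": 0}, {"x": -0.41, "y": -0.97, "z": 0, "twist": 0, "claw": 0}, {"x": -0.41, "y": -0.97, "z": 0, "twist": 0, "claw": 0}, {"x": -0.41, "y": -0.97, "z": 0, "twist": 0, "claw": 0}, {"x": -0.41, "y": -0.97, "z": 0, "twist": 0, "claw": 0}, {"x": -0.41, "y": -0.97, "z": 0, "twist": 0, "claw": 0}, {"x": -0.41, "y": -0.97, "z": 0, "twist": 0, "claw": 0}, {"x": -0.41, "y": -0.97, "z": 0, "twist": 0, "claw": 0}]}}

```text
time: 2.0
tcp_pos: [0.432, 0.3312, 0.338]
eef_rot: [[-0.984, -0.178, -0.002], [-0.178, 0.984, -0.001], [0.002, -0.001, -1.0]]
wrist_force: [-0.2, 0.2, -0.3]
opening: 0.002
grip_force: 0.0
```

Request:
{"op": "jog_arm", "data": {"plan": [{"x": -0.41, "y": -0.97, "z": 0, "twist": 0, "claw": 0}, {"x": -0.41, "y": -0.97, "z": 0, "twist": 0, "claw": 0}, {"x": -0.41, "y": -0.97, "z": 0, "twist": 0, "claw": 0}, {"x": -0.41, "y": -0.97, "z": 0, "twist": 0, "claw": 0}, {"x": -0.41, "y": -0.97, "z": 0, "twist": 0, "claw": 0}, {"x": -0.41, "y": -0.97, "z": 0.2, "twist": 0, "claw": 0}, {"x": -0.41, "y": -0.97, "z": 0.5, "twist": 0, "claw": 0}, {"x": -0.41, "y": -0.97, "z": 0.5, "twist": 0, "claw": 0}, {"x": -0.41, "y": -0.97, "z": 0.5, "twist": 0, "claw": 0}, {"x": -0.41, "y": -0.97, "z": 0.5, "twist": 0, "claw": 0}, {"x": -0.41, "y": -0.97, "z": 0.5, "twist": 0, "claw": 0}, {"x": -0.41, "y": -0.97, "z": 0.5, "twist": 0, "claw": 0}]}}

```text
time: 3.2
tcp_pos: [0.6053, 0.0675, 0.2574]
eef_rot: [[-0.984, -0.178, -0.003], [-0.178, 0.984, -0.0], [0.003, 0.0, -1.0]]
wrist_force: [0.2, -1.0, 0.5]
opening: 0.007
grip_force: 0.0
```

Request:
{"op": "jog_arm", "data": {"plan": [{"x": 0, "y": 0, "z": 0, "twist": 0, "claw": 0}, {"x": 0, "y": 0, "z": 0, "twist": 0, "claw": 0}, {"x": 0, "y": 0, "z": 0, "twist": 0, "claw": 0}]}}

```text
time: 3.5
tcp_pos: [0.6052, 0.0691, 0.2597]
eef_rot: [[-0.984, -0.181, -0.0], [-0.181, 0.984, 0.0], [0.0, 0.0, -1.0]]
wrist_force: [0.2, 1.0, -0.2]
opening: 0.008
grip_force: 0.0
```

```bash
python3 - <<'E'
from h import *
snap('wrist','w1')
E
python3 go.py .6064 .0693 .165
```

```text
t 3.55 tcp [0.6054 0.0693 0.2601] yaw -169.57 F [ 0.5 -0.  -0.6] j6 -99.0
units [-0.039 -0.007  3.806]
```

View pics/w1.png

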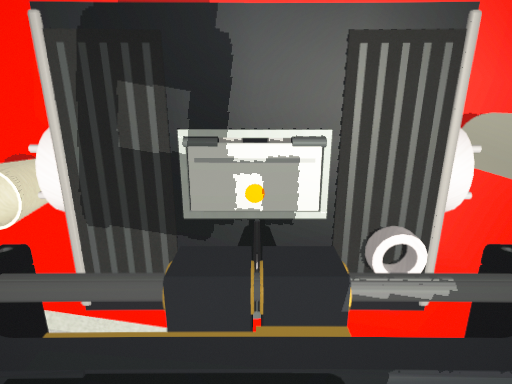

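The wrist view shows the mark at (254,193), the hinge along row ~142 (robot side), and the flap edge at row ~212. The rim runs from about column 178 to 332. Next I compute these from the calibration.

```bash
python3 - <<'E'
from h import *
im=cv2.imread('pics/w1.png');h=cv2.cvtColor(im,cv2.COLOR_BGR2HSV)
m=np.zeros(im.shape[:2],np.uint8);m[175:212,235:275]=cv2.inRange(h,(15,150,130),(32,255,255))[175:212,235:275]
M=cv2.moments(m,True);p=(M['m10']/M['m00'],M['m01']/M['m00']);print(p,M['m00'])
P=plane('w1',[p],.160)[0];print('mark',P)
print(tri('top0',(251.075,141.2),'w1',p),tri('side0',(273.,158.9),'w1',p))
Q=plane('w1',[(178,129.5),(332,129.5),(329,219),(182,219)],.1545);print(Q,Q.mean(0))
d=Q[1]-Q[0];print(np.degrees(np.arctan2(d[1],d[0])))
print(np.linalg.norm(d),np.linalg.norm(Q[2]-Q[1]),np.linalg.norm(Q[3]-Q[2]))
E
```

```text
(254.29285714285714, 192.99642857142857) 280.0
mark [0.60664606 0.06775188 0.16      ]
(array([0.6064341 , 0.06862293, 0.16008994]), np.float64(0.001789334597988617)) (array([0.60574268, 0.06792023, 0.16193067]), np.float64(0.0008386649827013474))
[[ 0.56271883 -0.00888424  0.1545    ]
 [ 0.53814124  0.1252785   0.1545    ]
 [ 0.62099564  0.1434273   0.1545    ]
 [ 0.64643445  0.00423601  0.1545    ]] [0.59207254 0.06601439 0.1545    ]
100.38104421226298
0.13639537138830218 0.08481880844122244 0.14149680890524743
```

Request:
{"op": "jog_arm", "data": {"plan": [{"x": -0.04, "y": -0.03, "z": 0.9, "twist": 0, "claw": 0}, {"x": 0, "y": 0, "z": 0.9, "twist": 0, "claw": 0}, {"x": 0, "y": 0, "z": 0.9, "twist": 0, "claw": 0}, {"x": 0, "y": 0, "z": 0.7, "twist": 0, "claw": 0}, {"x": 0, "y": 0, "z": 0.3, "twist": 0, "claw": 0}, {"x": 0, "y": 0, "z": 0, "twist": 0, "claw": 0}, {"x": 0, "y": 0, "z": 0, "twist": 0, "claw": 0}, {"x": 0, "y": 0, "z": 0, "twist": 0, "claw": 0}]}}

```text
time: 4.35
tcp_pos: [0.6076, 0.068, 0.1688]
eef_rot: [[-0.984, -0.181, 0.003], [-0.181, 0.984, 0.0], [-0.003, -0.0, -1.0]]
wrist_force: [0.3, 0.5, -0.7]
opening: 0.005
grip_force: 0.0
```

```bash
python3 go.py .6065 .0685 .160
```

```text
t 4.35 tcp [0.6076 0.068  0.1688] yaw -169.58 F [ 0.3  0.5 -0.7] j6 -99.1
units [0.041 0.027 0.353]
```

Request:
{"op": "jog_arm", "data": {"plan": [{"x": 0.02, "y": 0, "z": 0.16, "twist": 0, "claw": 0}, {"x": 0, "y": 0, "z": 0.1, "twist": 0, "claw": 0}, {"x": 0, "y": 0, "z": 0.08, "twist": 0, "claw": 0}, {"x": 0, "y": 0, "z": 0.06, "twist": 0, "claw": 0}, {"x": 0, "y": 0, "z": 0, "twist": 0, "claw": 0}, {"x": 0, "y": 0, "z": 0, "twist": 0, "claw": 0}]}}

```text
time: 4.95
tcp_pos: [0.6066, 0.0678, 0.1583]
eef_rot: [[-0.984, -0.181, 0.001], [-0.181, 0.984, -0.0], [-0.001, -0.0, -1.0]]
wrist_force: [-1.4, -0.3, 5.0]
opening: 0.004
grip_force: 2.5
```

Request:
{"op": "jog_arm", "data": {"plan": [{"x": 0, "y": 0, "z": 0.05, "twist": 0, "claw": 0}, {"x": 0, "y": 0, "z": 0.04, "twist": 0, "claw": 0}, {"x": 0, "y": 0, "z": 0, "twist": 0, "claw": 0}, {"x": 0, "y": 0, "z": 0, "twist": 0, "claw": 0}]}}

```text
time: 5.35
tcp_pos: [0.6067, 0.0679, 0.1565]
eef_rot: [[-0.984, -0.181, 0.001], [-0.181, 0.984, 0.0], [-0.001, -0.0, -1.0]]
wrist_force: [-1.3, -0.8, 6.3]
opening: 0.002
grip_force: 3.1
```

Keep pressing in small steps to the hard stop.

Request:
{"op": "jog_arm", "data": {"plan": [{"x": 0, "y": 0, "z": 0.05, "twist": 0, "claw": 0}, {"x": 0, "y": 0, "z": 0.04, "twist": 0, "claw": 0}, {"x": 0, "y": 0, "z": 0, "twist": 0, "claw": 0}, {"x": 0, "y": 0, "z": 0, "twist": 0, "claw": 0}]}}

```text
time: 5.75
tcp_pos: [0.6068, 0.0678, 0.1563]
eef_rot: [[-0.984, -0.181, 0.002], [-0.181, 0.984, -0.0], [-0.002, -0.0, -1.0]]
wrist_force: [-5.9, -0.2, 14.1]
opening: 0.004
grip_force: 6.6
```

Hard stop reached at 14 N, so the latch is tripped. Now retreat straight up.

Request:
{"op": "jog_arm", "data": {"plan": [{"x": 0, "y": 0, "z": -0.5, "twist": 0, "claw": 0}, {"x": 0, "y": 0, "z": -1, "twist": 0, "claw": 0}, {"x": 0, "y": 0, "z": -1, "twist": 0, "claw": 0}, {"x": 0, "y": 0, "z": -1, "twist": 0, "claw": 0}, {"x": 0, "y": 0, "z": -1, "twist": 0, "claw": 0}, {"x": 0, "y": 0, "z": -0.6, "twist": 0, "claw": 0}, {"x": 0, "y": 0, "z": 0, "twist": 0, "claw": 0}, {"x": 0, "y": 0, "z": 0, "twist": 0, "claw": 0}, {"x": 0, "y": 0, "z": 0, "twist": 0, "claw": 0}, {"x": 0, "y": 0, "z": 0, "twist": 0, "claw": 0}]}}

```text
time: 6.75
tcp_pos: [0.6055, 0.0678, 0.2781]
eef_rot: [[-0.984, -0.181, -0.003], [-0.181, 0.984, -0.0], [0.003, 0.0, -1.0]]
wrist_force: [0.4, 0.0, 0.5]
opening: 0.003
grip_force: 0.0
```

```bash
python3 - <<'E'
from h import *
snap('wrist','w2');snap('side','s2')
E
python3 go.py .6168 .0336 .2
```

```text
t 6.85 tcp [0.6058 0.0678 0.2788] yaw -169.58 F [-0.5 -0.3 -0.6] j6 -99.1
units [-0.194 -1.427  3.15 ]
```

View pics/w2.png

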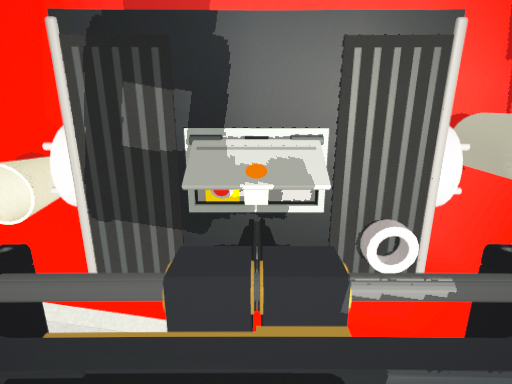

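The flap is open: its free edge lies at row ~187, and the red button peeks out at about (222,191). Check these against the predicted positions.

```bash
python3 - <<'E'
from h import *
a=np.radians(10.4);ux=np.array([np.cos(a),np.sin(a),0]);uy=np.array([-ux[1],ux[0],0]);C=np.array([.6066,.0682,0])-.012*ux
for n,x,y,z in [('btn',16,-36,147.5),('btn+x',24.5,-36,147.5),('btn-y',16,-44.5,147.5),('btn+y',16,-27.5,147.5),('edge-',-2,-60,212.5),('edge+',-2,60,212.5)]:
    P=C+(x*ux+y*uy)/1e3;P[2]=z/1e3;print(n,P.round(4),proj('w2',[P]).round(1))
im=cv2.imread('pics/w2.png');h=cv2.cvtColor(im,cv2.COLOR_BGR2HSV)[175:215,195:245]
m=cv2.inRange(h,(0,120,80),(6,255,255))|cv2.inRange(h,(174,120,80),(180,255,255))
y,x=np.nonzero(m);print(x.min()+195,x.max()+195,y.min()+175,y.max()+175,len(x))
E
```

```text
btn [0.617  0.0335 0.1475] [[221.  188.5]]
btn+x [0.6254 0.035  0.1475] [[221.3 196.5]]
btn-y [0.6186 0.0252 0.1475] [[212.7 188.5]]
btn+y [0.6155 0.0419 0.1475] [[229.3 188.5]]
edge- [0.6037 0.0067 0.2125] [[181.3 188.5]]
edge+ [0.582  0.1247 0.2125] [[331.1 188.5]]
214 228 190 195 76
```

Request:
{"op": "jog_arm", "data": {"plan": [{"x": -0.3, "y": -0.7, "z": 0, "twist": 0, "claw": 0}, {"x": 0, "y": -0.73, "z": 0, "twist": 0, "claw": 0}, {"x": 0, "y": 0, "z": 0.8, "twist": 0, "claw": 0}, {"x": 0, "y": 0, "z": 0.8, "twist": 0, "claw": 0}, {"x": 0, "y": 0, "z": 0.8, "twist": 0, "claw": 0}, {"x": 0, "y": 0, "z": 0.8, "twist": 0, "claw": 0}, {"x": 0, "y": 0, "z": 0.8, "twist": 0, "claw": 0}, {"x": 0, "y": 0, "z": 0, "twist": 0, "claw": 0}, {"x": 0, "y": 0, "z": 0, "twist": 0, "claw": 0}, {"x": 0, "y": 0, "z": 0, "twist": 0, "claw": 0}]}}

```text
time: 7.85
tcp_pos: [0.621, 0.0334, 0.1818]
eef_rot: [[-0.984, -0.18, 0.002], [-0.18, 0.984, -0.0], [-0.002, -0.001, -1.0]]
wrist_force: [0.3, -0.3, 0.5]
opening: 0.002
grip_force: 0.0
```

```bash
python3 go.py .6199 .034 .148; python3 - <<'E'
from h import *
snap('wrist','w3');s=robot.get_state()
print(proj('w3',[s['tcp_pos']]))
i=snap('side','s3');cv2.imwrite('pics/s3c.png',cv2.resize(i[60:240,180:400],None,fx=3,fy=3,interpolation=2))
E
```

```text
t 7.85 tcp [0.621  0.0334 0.1818] yaw -169.61 F [ 0.3 -0.3  0.5] j6 -102.2
units [0.043 0.031 1.352]
[[256.24968745 237.96163128]]
```

View pics/s3c.png

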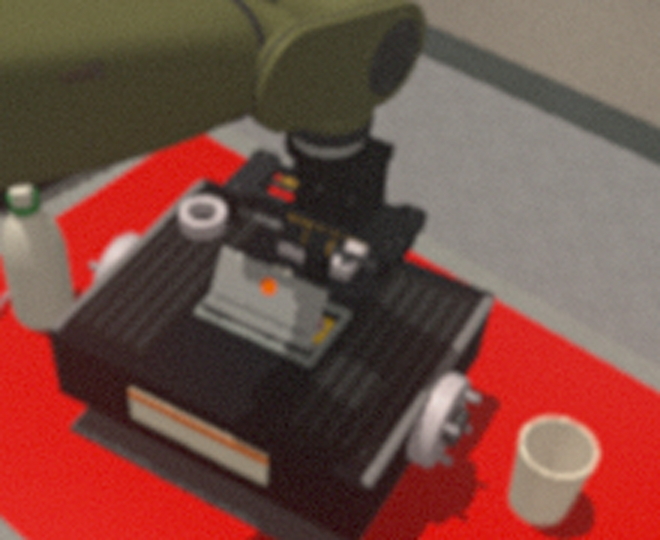

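View pics/w3.png

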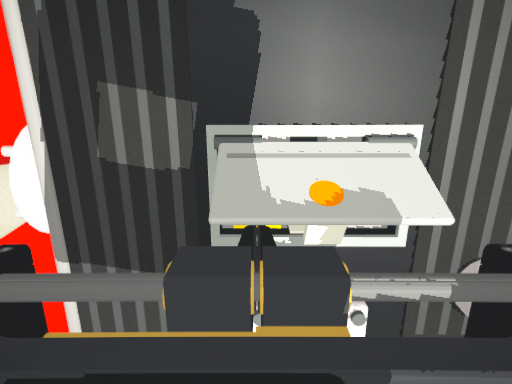

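The side view shows the gripper upright beyond the open flap, clear of it. In the wrist view the tip is at (256,238), the flap edge is at row 217, and the dark finger blocks start at row 248. I check the clearance of those blocks to the flap edge.

```bash
python3 - <<'E'
from h import *
s=robot.get_state();R=np.array(s['eef_rot']);p=np.array(s['tcp_pos'])
z=np.load('pics/w3.npz');print('cam in tool',(R.T@(z['c']-p)*1e3).round(1))
for r,c in [(248,257-80),(248,257+80),(275,167),(275,350),(325,167),(235,243)]:
    cc,d=ray('w3',[(c,r)]);o=R.T@(cc-p);d=R.T@d[0]
    print(r,c,[(zz,((o+d*((zz/1e3-o[2])/d[2]))*1e3)[:2].round(1).tolist()) for zz in(-20,-50,-78,-100)])
E
```

```text
cam in tool [ 7.870e+01 -1.000e-01 -1.703e+02]
248 177 [(-20, [3.4, -42.9]), (-50, [18.4, -34.4]), (-78, [32.4, -26.4]), (-100, [43.5, -20.1])]
248 337 [(-20, [3.3, 43.4]), (-50, [18.3, 34.7]), (-78, [32.4, 26.6]), (-100, [43.4, 20.3])]
275 167 [(-20, [-13.0, -49.6]), (-50, [5.3, -39.7]), (-78, [22.4, -30.5]), (-100, [35.8, -23.3])]
275 350 [(-20, [-13.1, 51.8]), (-50, [5.2, 41.4]), (-78, [22.3, 31.7]), (-100, [35.7, 24.2])]
325 167 [(-20, [-45.8, -52.2]), (-50, [-21.0, -41.8]), (-78, [2.2, -32.1]), (-100, [20.5, -24.5])]
235 243 [(-20, [10.9, -7.2]), (-50, [24.5, -5.8]), (-78, [37.1, -4.5]), (-100, [47.0, -3.4])]
```

The block height is ambiguous, so I will raise the arm, half open the fingers and use the known parallax to get its depth.

Request:
{"op": "jog_arm", "data": {"plan": [{"x": 0, "y": 0, "z": -1, "twist": 0, "claw": 0}, {"x": 0, "y": 0, "z": -1, "twist": 0, "claw": 0}, {"x": 0, "y": 0, "z": -1, "twist": 0, "claw": 0.4}, {"x": 0, "y": 0, "z": 0, "twist": 0, "claw": 0.4}, {"x": 0, "y": 0, "z": 0, "twist": 0, "claw": 0.4}, {"x": 0, "y": 0, "z": 0, "twist": 0, "claw": 0.4}, {"x": 0, "y": 0, "z": 0, "twist": 0, "claw": 0.4}, {"x": 0, "y": 0, "z": 0, "twist": 0, "claw": 0.4}, {"x": 0, "y": 0, "z": 0, "twist": 0, "claw": 0.4}]}}

```text
time: 8.85
tcp_pos: [0.6197, 0.034, 0.2542]
eef_rot: [[-0.984, -0.181, -0.001], [-0.181, 0.984, 0.0], [0.001, 0.0, -1.0]]
wrist_force: [-1.1, 0.3, 0.1]
opening: 0.396
grip_force: 0.0
```

```bash
python3 go.py; python3 - <<'E'
from h import *
i=snap('wrist','w4');print(robot.get_state()['opening'],np.load('pics/w4.npz')['K'][0,0])
E
```

```text
t 8.85 tcp [0.6197 0.034  0.2542] yaw -169.58 F [-1.1  0.3  0.1] j6 -102.2
0.39859600027471964 305.72041593914287
```

View pics/w4.png

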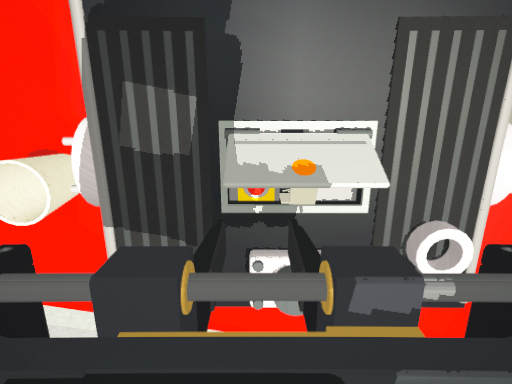

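```bash
python3 - <<'E'
from h import *
im1=cv2.imread('pics/w3.png');im2=cv2.imread('pics/w4.png')
s=robot.get_state();R=np.array(s['eef_rot']);p=np.array(s['tcp_pos'])
g1=im1[:,:,:].astype(int).sum(2);g2=im2.astype(int).sum(2)
for r,c in [(248,177),(248,337),(275,167),(275,350),(325,167)]:
  for dep in (.075,.08,.085):
    cc,d=ray('w4',[(c,r)]);print(r,c,dep,(R.T@(cc+d[0]*dep-p)*1e3).round(1))
E
```

```text
248 177 0.075 [  44.5  -19.2 -101.9]
248 177 0.08 [ 42.3 -20.5 -97.4]
248 177 0.085 [ 40.  -21.8 -92.8]
248 337 0.075 [  44.5   20.  -102. ]
248 337 0.08 [ 42.3  21.3 -97.4]
248 337 0.085 [ 40.   22.6 -92.9]
275 167 0.075 [  38.2  -21.7 -103.8]
275 167 0.08 [ 35.5 -23.1 -99.3]
275 167 0.085 [ 32.8 -24.6 -94.9]
275 350 0.075 [  38.2   23.1 -103.8]
275 350 0.08 [ 35.5  24.6 -99.4]
275 350 0.085 [ 32.8  26.2 -95. ]
325 167 0.075 [  26.5  -21.6 -107.1]
325 167 0.08 [  23.   -23.1 -102.9]
325 167 0.085 [ 19.5 -24.5 -98.7]
```

The half-open shift puts the blocks about 95 mm behind the TCP, so they clear the flap. The button shows at about (257,190), directly ahead of the tool. Close the fingers and go down.

Request:
{"op": "jog_arm", "data": {"plan": [{"x": 0, "y": 0, "z": 0, "twist": 0, "claw": 0}, {"x": 0, "y": 0, "z": 0, "twist": 0, "claw": 0}, {"x": 0, "y": 0, "z": 0, "twist": 0, "claw": 0}, {"x": 0, "y": 0, "z": 0, "twist": 0, "claw": 0}, {"x": 0, "y": 0, "z": 0.8, "twist": 0, "claw": 0}, {"x": 0, "y": 0, "z": 0.8, "twist": 0, "claw": 0}, {"x": 0, "y": 0, "z": 0.8, "twist": 0, "claw": 0}, {"x": 0, "y": 0, "z": 0.8, "twist": 0, "claw": 0}, {"x": 0, "y": 0, "z": 0.5, "twist": 0, "claw": 0}, {"x": 0, "y": 0, "z": 0.3, "twist": 0, "claw": 0}, {"x": 0, "y": 0, "z": 0, "twist": 0, "claw": 0}, {"x": 0, "y": 0, "z": 0, "twist": 0, "claw": 0}]}}

```text
time: 10.1
tcp_pos: [0.6206, 0.034, 0.1561]
eef_rot: [[-0.984, -0.181, 0.001], [-0.181, 0.984, -0.0], [-0.001, -0.0, -1.0]]
wrist_force: [0.2, 0.2, 1.1]
opening: 0.004
grip_force: 0.0
```

```bash
python3 go.py .6195 .034 .142; python3 -c "
from h import *
im=cv2.imread('pics/w4.png');h=cv2.cvtColor(im,cv2.COLOR_BGR2HSV)[180:205,235:280]
m=cv2.inRange(h,(0,120,80),(6,255,255))|cv2.inRange(h,(174,120,80),(180,255,255))
y,x=np.nonzero(m);c=((x.min()+x.max())/2+235,y.max()+180);print(c,x.min(),x.max(),plane('w4',[c],.1475))"
```

```text
t 10.1 tcp [0.6206 0.034  0.1561] yaw -169.58 F [0.2 0.2 1.1] j6 -102.2
units [0.044 0.007 0.562]
(np.float64(256.0), np.int64(194)) 13 29 [[0.62379463 0.03472231 0.1475    ]]
```

Request:
{"op": "jog_arm", "data": {"plan": [{"x": 0.04, "y": 0, "z": 0.2, "twist": 0, "claw": 0}, {"x": 0, "y": 0, "z": 0.12, "twist": 0, "claw": 0}, {"x": 0, "y": 0, "z": 0.08, "twist": 0, "claw": 0}, {"x": 0, "y": 0, "z": 0.08, "twist": 0, "claw": 0}, {"x": 0, "y": 0, "z": 0, "twist": 0, "claw": 0}, {"x": 0, "y": 0, "z": 0, "twist": 0, "claw": 0}]}}

```text
time: 10.7
tcp_pos: [0.6195, 0.0338, 0.1437]
eef_rot: [[-0.984, -0.181, 0.001], [-0.181, 0.984, -0.0], [-0.001, -0.0, -1.0]]
wrist_force: [0.5, 0.6, 2.9]
opening: 0.006
grip_force: 1.9
```

Request:
{"op": "jog_arm", "data": {"plan": [{"x": 0, "y": 0, "z": 0.06, "twist": 0, "claw": 0}, {"x": 0, "y": 0, "z": 0.04, "twist": 0, "claw": 0}, {"x": 0, "y": 0, "z": 0.03, "twist": 0, "claw": 0}, {"x": 0, "y": 0, "z": 0, "twist": 0, "claw": 0}, {"x": 0, "y": 0, "z": 0, "twist": 0, "claw": 0}]}}

```text
time: 11.2
tcp_pos: [0.6195, 0.0338, 0.1422]
eef_rot: [[-0.984, -0.181, 0.001], [-0.181, 0.984, -0.0], [-0.001, -0.0, -1.0]]
wrist_force: [-3.9, 0.3, 12.3]
opening: 0.005
grip_force: 5.8
```

Request:
{"op": "jog_arm", "data": {"plan": [{"x": 0, "y": 0, "z": 0.06, "twist": 0, "claw": 0}, {"x": 0, "y": 0, "z": 0, "twist": 0, "claw": 0}, {"x": 0, "y": 0, "z": 0, "twist": 0, "claw": 0}]}}

```text
time: 11.5
tcp_pos: [0.6196, 0.0338, 0.1421]
eef_rot: [[-0.983, -0.181, 0.001], [-0.181, 0.983, -0.0], [-0.001, -0.0, -1.0]]
wrist_force: [-7.1, 1.1, 16.4]
opening: 0.005
grip_force: 8.5
```

The button is at its hard stop at z .142. Retreat up, then move behind the flap's outer side.

Request:
{"op": "jog_arm", "data": {"plan": [{"x": 0, "y": 0, "z": -0.6, "twist": 0, "claw": 0}, {"x": 0, "y": 0, "z": -0.9, "twist": 0, "claw": 0}, {"x": 0, "y": 0, "z": -0.9, "twist": 0, "claw": 0}, {"x": 0, "y": 0, "z": -0.9, "twist": 0, "claw": 0}, {"x": 0, "y": 0, "z": -0.9, "twist": 0, "claw": 0}, {"x": 0, "y": 0, "z": -0.5, "twist": 0, "claw": 0}, {"x": 0, "y": 0, "z": 0, "twist": 0, "claw": 0}, {"x": 0, "y": 0, "z": 0, "twist": 0, "claw": 0}, {"x": 0, "y": 0, "z": 0, "twist": 0, "claw": 0}]}}

```text
time: 12.4
tcp_pos: [0.6182, 0.0339, 0.2538]
eef_rot: [[-0.984, -0.181, -0.003], [-0.181, 0.984, 0.0], [0.003, 0.001, -1.0]]
wrist_force: [1.0, 0.6, 0.1]
opening: 0.001
grip_force: 0.0
```

```bash
python3 go.py .5712 .0617 .215; python3 - <<'E'
from h import *
im=snap('wrist','w5');h=cv2.cvtColor(im,cv2.COLOR_BGR2HSV)[170:205,235:280]
m=cv2.inRange(h,(0,120,80),(6,255,255))|cv2.inRange(h,(174,120,80),(180,255,255))
y,x=np.nonzero(m);print(x.min()+235,x.max()+235,y.min()+170,y.max()+170)
a=np.radians(10.4);ux=np.array([np.cos(a),np.sin(a),0]);uy=np.array([-ux[1],ux[0],0]);C=np.array([.5948,.0660,0])
for z in(.1475,.142): P=C+.0245*ux-.036*uy;P[2]=z;print(proj('w5',[P]))
for y in(-.06,.06): P=C-.002*ux+y*uy;P[2]=.2125;print('edge',proj('w5',[P]))
E
```

```text
t 12.4 tcp [0.6182 0.0339 0.2538] yaw -169.58 F [1.  0.6 0.1] j6 -102.2
units [1.644 1.434 1.557]
248 263 190 194
[[255.84419222 197.51310282]]
[[255.84778343 195.83304288]]
edge [[222.39716346 188.94892161]]
edge [[389.4993402  188.88469086]]
```

View pics/w5.png

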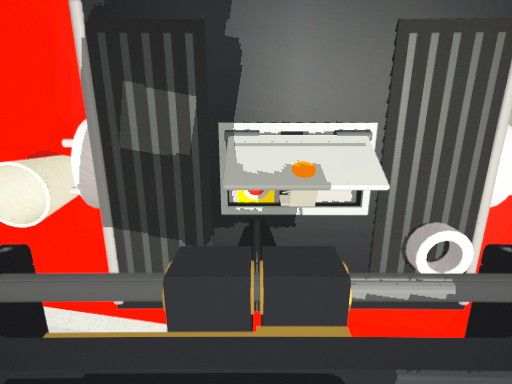

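The flap is still open and the button, at (256,192), sits lower than before. Next I move to the flap's outer side and descend.

Request:
{"op": "jog_arm", "data": {"plan": [{"x": 0.82, "y": 0.72, "z": 0, "twist": 0, "claw": 0}, {"x": 0.82, "y": 0.71, "z": 0, "twist": 0, "claw": 0}, {"x": 0, "y": 0, "z": 0, "twist": 0, "claw": 0}, {"x": 0, "y": 0, "z": 0.5, "twist": 0, "claw": 0}, {"x": 0, "y": 0, "z": 0.5, "twist": 0, "claw": 0}, {"x": 0, "y": 0, "z": 0.5, "twist": 0, "claw": 0}, {"x": 0, "y": 0, "z": 0, "twist": 0, "claw": 0}, {"x": 0, "y": 0, "z": 0, "twist": 0, "claw": 0}]}}

```text
time: 13.25
tcp_pos: [0.5721, 0.0613, 0.2172]
eef_rot: [[-0.984, -0.18, -0.002], [-0.18, 0.984, -0.0], [0.002, 0.0, -1.0]]
wrist_force: [-1.5, -0.9, 0.0]
opening: 0.006
grip_force: 0.0
```

```bash
python3 go.py .6066 .0682 .1609; python3 - <<'E'
import numpy as np
for d in (60,50,40,30,20,10,5,0):
    t=np.radians(d);print(d,'xc',(-34+50*np.cos(t)-3*np.sin(t)-10).round(1),'z',(158+50*np.sin(t)+3*np.cos(t)).round(1))
E
```

```text
t 13.25 tcp [0.5721 0.0613 0.2172] yaw -169.61 F [-1.5 -0.9  0. ] j6 -99.6
units [-1.411  0.021  2.25 ]
60 xc -21.6 z 202.8
50 xc -14.2 z 198.2
40 xc -7.6 z 192.4
30 xc -2.2 z 185.6
20 xc 2.0 z 177.9
10 xc 4.7 z 169.6
5 xc 5.5 z 165.3
0 xc 6.0 z 161.0
```

Request:
{"op": "jog_arm", "data": {"plan": [{"x": -0.06, "y": 0, "z": 0.35, "twist": 0, "claw": 0}, {"x": 0, "y": 0, "z": 0.23, "twist": 0, "claw": 0}, {"x": -0.15, "y": 0, "z": 0.09, "twist": 0, "claw": 0}, {"x": -0.15, "y": 0, "z": 0.09, "twist": 0, "claw": 0}, {"x": -0.13, "y": 0, "z": 0.12, "twist": 0, "claw": 0}, {"x": -0.13, "y": 0, "z": 0.12, "twist": 0, "claw": 0}, {"x": -0.11, "y": 0, "z": 0.14, "twist": 0, "claw": 0}, {"x": -0.11, "y": 0, "z": 0.14, "twist": 0, "claw": 0}]}}

```text
time: 14.05
tcp_pos: [0.593, 0.0654, 0.1861]
eef_rot: [[-0.984, -0.181, -0.001], [-0.181, 0.984, -0.0], [0.001, -0.0, -1.0]]
wrist_force: [-3.8, -1.2, 0.6]
opening: 0.004
grip_force: 1.6
```

Request:
{"op": "jog_arm", "data": {"plan": [{"x": -0.09, "y": 0, "z": 0.15, "twist": 0, "claw": 0}, {"x": -0.09, "y": 0, "z": 0.15, "twist": 0, "claw": 0}, {"x": -0.06, "y": 0, "z": 0.16, "twist": 0, "claw": 0}, {"x": -0.06, "y": 0, "z": 0.16, "twist": 0, "claw": 0}, {"x": 0, "y": 0, "z": 0, "twist": 0, "claw": 0}, {"x": 0, "y": 0, "z": 0, "twist": 0, "claw": 0}]}}

```text
time: 14.65
tcp_pos: [0.6006, 0.0668, 0.1711]
eef_rot: [[-0.984, -0.181, 0.001], [-0.181, 0.984, 0.0], [-0.001, 0.0, -1.0]]
wrist_force: [-2.3, -0.8, 2.2]
opening: 0.006
grip_force: 1.4
```

```bash
python3 go.py .6056 .068 .161; python3 - <<'E'
from h import *
i=snap('wrist','w6')
E
```

```text
t 14.65 tcp [0.6006 0.0668 0.1711] yaw -169.58 F [-2.3 -0.8  2.2] j6 -99.2
units [-0.204  0.011  0.405]
```

View pics/w6.png

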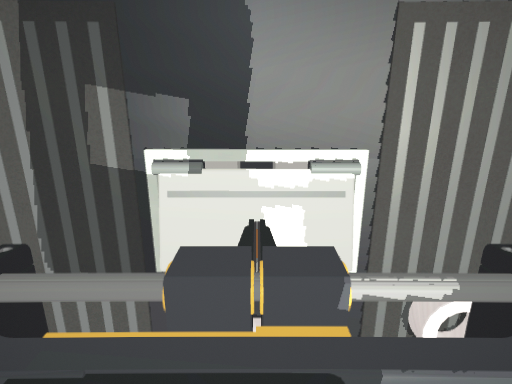

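The flap is nearly shut, with the tip at (257,225) on its outer face. I continue down over the mark and press.

Request:
{"op": "jog_arm", "data": {"plan": [{"x": -0.08, "y": 0, "z": 0.12, "twist": 0, "claw": 0}, {"x": -0.08, "y": 0, "z": 0.14, "twist": 0, "claw": 0}, {"x": -0.06, "y": 0, "z": 0.12, "twist": 0, "claw": 0}, {"x": 0, "y": 0, "z": 0.06, "twist": 0, "claw": 0}, {"x": 0, "y": 0, "z": 0.05, "twist": 0, "claw": 0}, {"x": 0, "y": 0, "z": 0, "twist": 0, "claw": 0}, {"x": 0, "y": 0, "z": 0, "twist": 0, "claw": 0}]}}

```text
time: 15.4
tcp_pos: [0.6062, 0.0678, 0.1592]
eef_rot: [[-0.984, -0.181, 0.001], [-0.181, 0.984, 0.0], [-0.001, -0.0, -1.0]]
wrist_force: [-1.7, -0.2, 5.0]
opening: 0.005
grip_force: 2.5
```

Request:
{"op": "jog_arm", "data": {"plan": [{"x": 0, "y": 0, "z": 0.05, "twist": 0, "claw": 0}, {"x": 0, "y": 0, "z": 0.05, "twist": 0, "claw": 0}, {"x": 0, "y": 0, "z": 0.04, "twist": 0, "claw": 0}, {"x": 0, "y": 0, "z": 0.04, "twist": 0, "claw": 0}, {"x": 0, "y": 0, "z": 0, "twist": 0, "claw": 0}, {"x": 0, "y": 0, "z": 0, "twist": 0, "claw": 0}]}}

```text
time: 16.0
tcp_pos: [0.6064, 0.0679, 0.1567]
eef_rot: [[-0.984, -0.181, 0.002], [-0.181, 0.984, 0.0], [-0.002, -0.0, -1.0]]
wrist_force: [-5.0, -0.6, 12.5]
opening: 0.003
grip_force: 5.6
```

Request:
{"op": "jog_arm", "data": {"plan": [{"x": 0, "y": 0, "z": 0.06, "twist": 0, "claw": 0}, {"x": 0, "y": 0, "z": 0, "twist": 0, "claw": 0}, {"x": 0, "y": 0, "z": 0, "twist": 0, "claw": 0}]}}

```text
time: 16.3
tcp_pos: [0.6065, 0.0679, 0.1563]
eef_rot: [[-0.983, -0.181, 0.002], [-0.181, 0.983, 0.0], [-0.002, -0.0, -1.0]]
wrist_force: [-7.3, -0.7, 16.7]
opening: 0.004
grip_force: 7.7
```

Request:
{"op": "jog_arm", "data": {"plan": [{"x": 0, "y": 0, "z": -0.3, "twist": 0, "claw": 0}, {"x": 0, "y": 0, "z": -0.6, "twist": 0, "claw": 0}, {"x": 0, "y": 0, "z": -1, "twist": 0, "claw": 0}, {"x": 0, "y": 0, "z": -1, "twist": 0, "claw": 0}, {"x": 0, "y": 0, "z": -1, "twist": 0, "claw": 0}, {"x": 0, "y": 0, "z": -1, "twist": 0, "claw": 0}, {"x": 0, "y": 0, "z": 0, "twist": 0, "claw": 0}, {"x": 0, "y": 0, "z": 0, "twist": 0, "claw": 0}, {"x": 0, "y": 0, "z": 0, "twist": 0, "claw": 0}, {"x": 0, "y": 0, "z": 0, "twist": 0, "claw": 0}]}}

```text
time: 17.3
tcp_pos: [0.6049, 0.0678, 0.2729]
eef_rot: [[-0.984, -0.181, -0.003], [-0.181, 0.984, -0.0], [0.003, 0.001, -1.0]]
wrist_force: [0.4, -0.2, -0.9]
opening: 0.001
grip_force: 0.0
```

```bash
python3 go.py; python3 - <<'E'
from h import *
i=snap('wrist','w7')
E
```

```text
t 17.3 tcp [0.6049 0.0678 0.2729] yaw -169.58 F [ 0.4 -0.2 -0.9] j6 -99.1
```

View pics/w7.png

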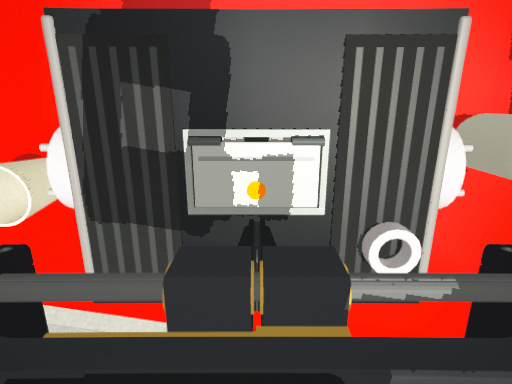

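The flap is shut and latched flat, with the mark at (256,190) as in the first wrist view. The spacer and cup have not moved.

```bash
python3 -c "
from plant import robot
print(robot.finish_job())"
```

```text
the job is handed in; nothing more can be done
None
```

I popped the flap open, pressed the breaker button to its hard stop, and pushed the flap shut from outside until it latched; the job was handed in at about 17 s, with the flap flat in the last wrist picture and no verdict returned.

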